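Load solder-paste tins into the bench feed magazine

TASK

Load the gravity-feed magazine on the goldsmith's bench from the top with two solder-paste tins, so that they come out in the order they are used: first the red-lidded tin (hard solder), which must lie at the bottom, then the green-lidded tin (medium solder) on top of it, both upright with their lids up. Start each tin into the flared mouth and let it drop down by itself; leave the blue-lidded tin, the flux jar and the hammer where they are.

Things in the scene. Friction and masses are not known exactly. Their poses are not given: they have to be found in the camera images.
- magazine: Fixed gravity-feed magazine: green base plate 120 x 120 x 10 mm, four upright aluminium corner rails round a square bore of 56 x 56 mm, open at the top. Its front (+x side) has a window up to 68 mm above the bench, with a 10 mm high lip, where the lowest tin is taken out. Origin: centre of the base's underside, on the bore's axis; x to the window, z up
- mouth (a point): Centre of the magazine's mouth, on the bore's axis, level with the rim, 115 mm above the bench. A steel funnel at 45 degrees narrows from 86 mm square inside (92 mm outside) at the rim to the 56 mm bore 15 mm lower. A tin let go upright near its middle, its foot in the funnel, slides down by itself. Axes as the magazine's
- floor (a point): Centre of the bore's floor, 10 mm above the bench, axes as the magazine's. Two tins fit, one on the other: their centres then lie 25 and 75 mm above this point, and the upper lid 5 mm below the rim
- red_tin_center (a point): Hard solder, to be loaded first: a closed upright aluminium tin with a red plastic lid and a thin red stripe round it, 44 mm diameter, 50 mm tall, about 120 g, standing loose on the bench. This point is its centre, 25 mm above its underside; its z axis is the tin's axis, up
- green_tin_center (a point): Medium solder, to be loaded second: a closed upright aluminium tin with a green plastic lid and a thin green stripe round it, 44 mm diameter, 50 mm tall, about 120 g, standing loose on the bench. This point is its centre, 25 mm above its underside; its z axis is the tin's axis, up
- blue_tin_center (a point): Bystander, not to be moved: a closed upright aluminium tin with a blue plastic lid and a thin blue stripe round it, 44 mm diameter, 50 mm tall, about 120 g, standing loose on the bench. This point is its centre, 25 mm above its underside; its z axis is the tin's axis, up
- flux_jar_center (a point): Bystander, not to be moved: an amber glass jar with a black cap, 54 mm diameter, 75 mm tall, standing on the bench. This point is its centre, half-way up
- hammer: Bystander, not to be moved: a small hammer 220 mm long lying on the bench beyond the tins. Its origin is at the middle of its length, on the bench; x runs along the handle to the head
There are look-alikes about, which are no part of the job. Of the things that look like the magazine, the largest one is meant.

How it is judged (in metres and radians):
On the way, in this order (a step that is already met when the one before it is completed fails the run):
1. the red-lidded tin stands upright on the magazine's floor, let go, and the green-lidded tin is not yet in the magazine (horizontal distance between red_tin_center and magazine below 0.013 m and z of red_tin_center in the frame of magazine between 0.025 and 0.045 m and angle between red_tin_center's own z axis and vertical below 0.18 rad and linear speed of red_tin below 0.02 m/s and contact force between the fingers and red_tin below 0.1 N and horizontal distance between green_tin_center and magazine above 0.04 m), for 0.2 s.
2. the green-lidded tin stands upright on the red one in the magazine, let go (horizontal distance between each of red_tin_center, green_tin_center and magazine below 0.013 m and z of red_tin_center in the frame of magazine between 0.025 and 0.045 m and angle between each of red_tin_center, green_tin_center's own z axis and vertical below 0.18 rad and z of green_tin_center in the frame of magazine between 0.075 and 0.095 m and linear speed of green_tin below 0.02 m/s and contact force between the fingers and green_tin below 0.1 N), for 0.2 s.
At the end, for the whole second after the job is handed in: In the magazine's bore, the red-lidded tin stands on the floor and the green-lidded tin on top of it: each centre within 13 mm of the bore's axis and within 10 mm of its resting height (35 and 85 mm above the bench), lids up and upright within 10 degrees, at rest and let go (horizontal distance between each of red_tin_center, green_tin_center and magazine below 0.013 m and z of red_tin_center in the frame of magazine between 0.025 and 0.045 m and angle between each of red_tin_center, green_tin_center's own z axis and vertical below 0.18 rad and z of green_tin_center in the frame of magazine between 0.075 and 0.095 m and linear speed of each of red_tin, green_tin below 0.02 m/s); the robot touches nothing.
It fails at once if the blue-lidded tin is moved by more than 25 mm (distance of blue_tin_center from where it was at the start of the episode above 0.025 m).
It fails at once if the flux jar is moved by more than 25 mm (distance of flux_jar_center from where it was at the start of the episode above 0.025 m).
It fails at once if the hammer is moved by more than 25 mm (distance of hammer from where it was at the start of the episode above 0.025 m).
It also fails if it takes over 58 s, if anything falls off the work surface, if the arm or the gripper's body presses on something with over 40 N, if the wrist force passes 120 N, or if a joint passes its speed limit or range.

ROBOT

A 6-joint arm with a two-finger parallel gripper is mounted at the origin on the work surface. World frame = base frame: x ahead of the robot, y to its left, z up, the work surface at z = 0. Lengths are in mm, angles in rad, forces in N, time in s.
With the tool pointing down it reaches from about 300 to 875 mm from the base axis. Payload 6.4 kg.
Tool frame: the origin (TCP) lies between the finger pads; the fingertips stand 8 mm ahead of it and the grasp point (between the pads) lies 11 mm behind it (bot.nose_length is the distance from the TCP to the fingertips, in mm); y points along the fingers, z is the direction in which the jaws open and shut, and the axes are right-handed (so a half turn about y gives the same grasp; the last joint's range is limited). The gripper opens to 85 mm and grips with 20 to 120 N. Pads are 22 mm wide; open, the fingers measure 114 mm over their backs; the gripper's body (76 mm by 85 mm) begins 54 mm behind the grasp point. The pads swing forward as they close: fully open they stand 13 mm farther back than shut.
Start: joints at [1.033, 0.181, 1.607, -0, 1.354, -0.206], TCP at [187.292, 543.657, 239.288] pointing down, gripper open.
Joint ranges: [-2.99, 2.99], [-0.89, 2.07], [0.3, 2.58], [-1.14, 4.28], [0, 2.63], [-3.12, 3.12]. Speed limits (rad/s): [2.57, 2.57, 3.01, 3.14, 3.14, 3.14].

INTERFACE

Orientations are given as [roll, pitch, yaw] about the fixed x, y, z axes, in that order (R = Rz(yaw) Ry(pitch) Rx(roll)).
In Python, from bench import sensors, imaging, bot gives the robot as it stands.
- The arm moves only by the tool arm_command, never from a script. Its argument "motion" is a list of rows, each a list of 6 numbers: the shift along the world's x, y, z in mm, then the turn, a rotation vector about the world's x, y, z in degrees. A call has 1 to 10 rows; each row is the pose to reach, as a shift and turn from the pose measured when the call began; what a row does not reach only later rows make up. A row lasts 1/8 s, in which the tool goes at most 62.5 mm and 10.7 degrees, less where a joint would pass 70% of its speed; a pose out of reach is approached as far as the arm can. A call with a gripper value outside its range is refused whole. "fingers" is the opening, from 0 (shut) to 1 (fully open), set as the call begins (left out, the last holds). The fingers move at their own pace and stop on an object; "squeeze" is the grip in N (left out, the last holds). Time passes only in rows, so rows that repeat a pose let the fingers close. It gives the time, the measured TCP pose, the force and the opening at its end, in the units of the state.
- sensors.observe(): the state, without advancing time (a new reading comes with each control period).
- imaging.camera(name): name is "side" or "top" or "wrist"; returns a dict with "image" (384x512x3 uint8, blue, green, red), "depth" (384x512 float32, mm along the optical axis (not along the pixel's ray), 0 where there is no reading), "camera_matrix" (3x3 intrinsics, pixels), "pose" (4x4, takes a point from camera to world coordinates); the wrist camera has in their place "tool_from_camera" (4x4, takes a point from camera to tool coordinates, whose origin is the TCP and whose axes are the tool frame's). Camera axes: x right, y down, z forward; pixel columns grow to the right and rows downward; lengths in mm; the calibration is good to about 2 mm. A picture is of the moment at which its call begins: read the wrist's pose just before it.
- bot.sign_off(): hands the job in, once; it reports no verdict.
The state is a dict: "clock": time; "joints": joint angles; "qvel": joint speeds; "effort": joint torques, N m; "tcp_pos": TCP position; "orientation": TCP orientation; "wrist_force": force on the tool from outside, world axes, zero at the start; "ft_torque": the same for the moment, N m; "opening": finger opening in mm.
Only numpy, scipy, OpenCV 4.12 (cv2) and the standard library are available. Lean on these libraries where they do the work, as an engineer would, in place of code of your own. Each camera call takes 0.05 s, during which the arm holds its last target. There are 200 camera calls.

## Working session

There is one attempt and no reset: what is moved stays moved. The work goes in short steps, Python scripts to look and compute and a tool call to move; the robot and the scene stay as the last step left them, time stands still between calls to the robot, and variables do not carry over. Pictures are saved under pics/ and viewed, about 8 in all and at most 12, crops included, and the job is handed in when it is done.

Besides the shell and the picture viewer there is one more tool, called after ">>>" as a command line: name --pt "numbers of a row" for each row, then --argument value for the rest. arm_command: Moves the arm, as the interface text tells. Its arguments: {"type":"object","properties":{"motion":{"type":"array"},"fingers":{"type":"number"},"squeeze":{"type":"number"}},"required":["motion"]}

```bash
ls; mkdir -p pics; cat > h.py <<'E'
import numpy as np,cv2
from bench import sensors,imaging,bot
E
python3 - <<'E'
from h import *
s=sensors.observe();print({k:np.round(v,3).tolist() for k,v in s.items()})
ims=[]
for n in("top","side"):
    c=imaging.camera(n);np.savez(n,**c);ims.append(c["image"]);print(n,c["camera_matrix"].round(1).tolist(),c["pose"].round(3).tolist())
cv2.imwrite("pics/a.png",ims[0]);cv2.imwrite("pics/b.png",ims[1])
E
```

```text
pics
{'clock': 0.0, 'joints': [1.033, 0.182, 1.608, -0.0, 1.354, -0.206], 'qvel': [0.002, 0.001, 0.001, -0.001, -0.001, 0.002], 'effort': [-0.001, -44.488, -35.134, -0.001, 0.009, -0.0], 'tcp_pos': [187.046, 543.158, 238.373], 'orientation': [-1.573, 0.0, -0.332], 'wrist_force': [0.118, -0.205, -0.693], 'ft_torque': [0.006, 0.054, -0.0], 'opening': 85.547}
top [[497.0, 0.0, 250.8], [0.0, 497.0, 188.2], [0.0, 0.0, 1.0]] [[0.012, -0.987, 0.16, 400.226], [-1.0, -0.009, 0.021, 3.938], [-0.019, -0.161, -0.987, 1158.005], [0.0, 0.0, 0.0, 1.0]]
side [[395.0, 0.0, 255.1], [0.0, 395.0, 188.0], [0.0, 0.0, 1.0]] [[0.901, -0.303, 0.31, 318.809], [-0.433, -0.662, 0.612, -487.225], [0.02, -0.686, -0.728, 672.178], [0.0, 0.0, 0.0, 1.0]]
```

View pics/a.png

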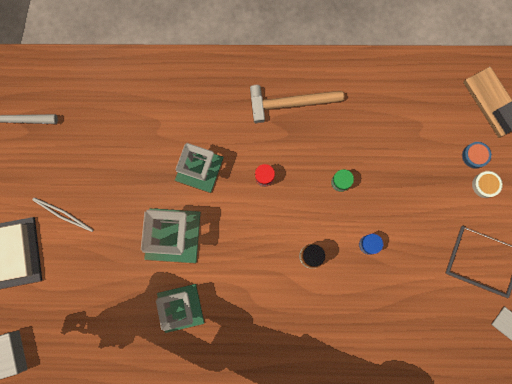

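View pics/b.png

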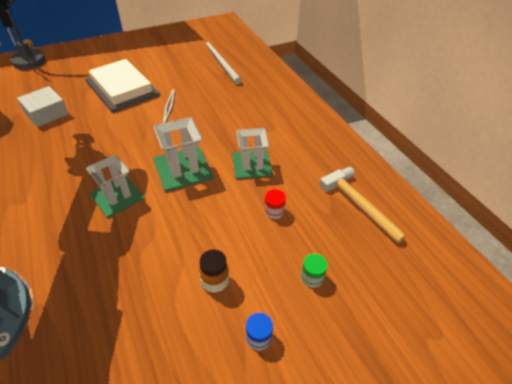

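The top view shows the red lid at (265,175), green at (344,180), blue at (372,244), the jar at (313,256) and the largest magazine at (165,235). The small look-alikes are at (198,167) and (180,308). The side view agrees.

```bash
cat >> h.py <<'E'
def world(c,P=None):
    K=c["camera_matrix"];P=c["pose"] if P is None else P;d=c["depth"]
    v,u=np.indices(d.shape)
    p=np.stack([(u-K[0,2])/K[0,0]*d,(v-K[1,2])/K[1,1]*d,d],-1)
    return p@P[:3,:3].T+P[:3,3]
def ray(c,uv,z,P=None):
    K=c["camera_matrix"];P=c["pose"] if P is None else P
    r=P[:3,:3]@np.linalg.solve(K,[*uv,1]);return P[:3,3]+r*(z-P[2,3])/r[2]
def lid(img,name):
    h=cv2.cvtColor(img,cv2.COLOR_BGR2HSV)
    lo,hi={"red":((174,200,60),(180,255,255)),"green":((50,180,60),(75,255,255)),"blue":((110,180,60),(125,255,255))}[name]
    m=cv2.inRange(h,lo,hi)
    if name=="red": m|=cv2.inRange(h,(0,225,140),(3,255,255))
    return m
E
python3 - <<'E'
from h import *
for n in("top","side"):
    c=dict(np.load(n+".npz"));W=world(c);img=c["image"]
    print(n,"table z",np.median(W[...,2]))
    for k in("red","green","blue"):
        cs,_=cv2.findContours(lid(img,k),cv2.RETR_EXTERNAL,2)
        for q in sorted(cs,key=cv2.contourArea)[::-1][:3]:
            if cv2.contourArea(q)<60:continue
            m=np.zeros(img.shape[:2],np.uint8);cv2.drawContours(m,[q],-1,1,-1)
            p=W[m>0];t=p[p[:,2]>np.percentile(p[:,2],90)-5]
            (u,v),r=cv2.minEnclosingCircle(q)
            print(k,(round(u),round(v)),cv2.contourArea(q),"topz",np.percentile(t[:,2],50).round(1),"mid",((t.min(0)+t.max(0))/2).round(1),np.ptp(t,axis=0).round(),"ray50",ray(c,(u,v),50).round(1))
    if n=="top":
        m=((W[...,2]>104)&(W[...,2]<130)).astype(np.uint8)
        cs,_=cv2.findContours(m,cv2.RETR_EXTERNAL,2)
        for q in cs:
            if cv2.contourArea(q)<100:continue
            (u,v),wh,a=cv2.minAreaRect(q)
            g=np.array([ray(c,x,115)[:2] for x in cv2.boxPoints(((u,v),wh,a))],np.float32)
            print("mag",(u,v),"rays115",cv2.minAreaRect(g), "z",np.median(W[...,2][m>0]))
        j=W[240:270,300:328].reshape(-1,3);j=j[j[:,2]>65];print("jar",((j.min(0)+j.max(0))/2).round())
        for b in ((150,200,170,230),(280,340,150,210)):
            j=W[b[0]:b[1],b[2]:b[3]].reshape(-1,3);j=j[(j[:,2]>55)&(j[:,2]<130)]
            print("small mag",j.min(0).round(),j.max(0).round())
E
```

```text
top table z -0.11046185047553081
mag (163.04379272460938, 232.00389099121094) rays115 ((475.1304016113281, 209.72872924804688), (91.08595275878906, 93.25730895996094), 86.8656234741211) z 110.91157528657573
jar [427. -65. 612.]
small mag [592. 111.  55.] [662. 194.  91.]
small mag [272. 146.  56.] [350. 226.  91.]
side table z -0.6044080050094749
red (275, 199) 251.5 topz 50.0 mid [611.2  -5.4  49.9] [41. 43.  7.] ray50 [608.5  -9.7  50. ]
green (315, 265) 342.0 topz 50.3 mid [ 470.3 -324.1  359.8] [303. 326. 625.] ray50 [ 601.  -184.4   50. ]
```

```bash
python3 - <<'E'
from h import *
c=dict(np.load("top.npz"));W=world(c)
h=cv2.cvtColor(c["image"],cv2.COLOR_BGR2HSV)
for k,(u,v),z in(("red",(265,175),50),("green",(344,180),50),("blue",(372,244),50),("jar",(313,256),75)):
    m=np.zeros(h.shape[:2],np.uint8);m[v-20:v+20,u-20:u+20]=np.abs(W[v-20:v+20,u-20:u+20,2]-z)<6
    cs,_=cv2.findContours(m,cv2.RETR_EXTERNAL,2);q=max(cs,key=cv2.contourArea)
    (a,b),r=cv2.minEnclosingCircle(q)
    p=W[m>0]
    print(k,h[v,u],(round(a,1),round(b,1)),r,"ray",ray(c,(a,b),z).round(1),"d",(ray(c,(a+2*r,b),z)-ray(c,(a,b),z))[1].round(),"mid",((p.min(0)+p.max(0))/2).round(1))
E
```

```text
red [  1 203 230] (264.1, 173.7) 9.772013664245605 ray [614.   -2.4  50. ] d -44.0 mid [614.3  -2.3  50.2]
green [ 65 147 165] (342.8, 179.0) 10.01756477355957 ray [ 603.3 -180.3   50. ] d -45.0 mid [ 603.5 -180.1   49.4]
blue [109 186 170] (371.9, 244.0) 10.361936569213867 ray [ 457.9 -241.8   50. ] d -46.0 mid [ 459.2 -242.3   49.8]
jar [150  23  33] (313.5, 255.3) 11.165432929992676 ray [ 431.  -110.2   75. ] d -48.0 mid [ 430.6 -110.2   75.2]
```

Heights (50, 75, about 113), the 44 mm lid diameters and the 92 mm rim all match what was given. I'll move above the red tin and turn the jaws to point along y.

>>> arm_command --pt "40 -50 0 0 0 2" --pt "80 -100 0 0 0 4" --pt "120 -150 0 0 0 6" --pt "160 -200 0 0 0 8" --pt "200 -250 0 0 0 10" --pt "240 -300 0 0 0 12" --pt "280 -350 0 0 0 14" --pt "320 -400 0 0 0 16" --pt "360 -450 0 0 0 18" --pt "400 -500 0 0 0 19" --fingers 1 --squeeze 40

```text
clock: 1.35
tcp_pos: [578.2, 53.5, 238.1]
orientation: [-1.572, 0.001, 0.0]
wrist_force: [1.2, 0.4, -0.3]
opening: 85.4
```

>>> arm_command --pt "15 -40 -15 0 0 0" --pt "15 -40 -30 0 0 0" --pt "15 -40 -30 0 0 0" --pt "15 -40 -30 0 0 0"

```text
clock: 1.85
tcp_pos: [592.8, 14.9, 208.4]
orientation: [-1.572, 0.001, 0.002]
wrist_force: [1.0, 0.6, -0.0]
opening: 85.4
```

```bash
cat >> h.py <<'E'
from scipy.spatial.transform import Rotation as Rn
def wrist():
    s=sensors.observe();T=np.eye(4);T[:3,:3]=Rn.from_euler("xyz",s["orientation"]).as_matrix();T[:3,3]=s["tcp_pos"]
    c=imaging.camera("wrist");c["pose"]=T@c["tool_from_camera"];return s,c
def blob(c,z,near,tol=6):
    W=world(c);m=((np.abs(W[...,2]-z)<tol)&(np.hypot(W[...,0]-near[0],W[...,1]-near[1])<40)).astype(np.uint8)
    q=max(cv2.findContours(m,cv2.RETR_EXTERNAL,2)[0],key=cv2.contourArea)
    (a,b),r=cv2.minEnclosingCircle(q);return (a,b),r,ray(c,(a,b),z)
E
python3 - <<'E'
from h import *
s,c=wrist();cv2.imwrite("pics/w1.png",c["image"]);print(s["tcp_pos"],c["pose"].round(2).tolist())
try:
    uv,r,p=blob(c,50,(612,-3));print(uv,r,p,ray(c,(uv[0]+r,uv[1]),50)-p)
except Exception as e:print(e)
E
```

```text
[592.82358126  14.85069685 208.43472903] [[-0.0, 0.96, 0.29, 519.91], [1.0, 0.0, 0.0, 14.51], [-0.0, 0.29, -0.96, 343.7], [0.0, 0.0, 0.0, 1.0]]
(237.65475463867188, 197.0) 21.86168670654297 [612.24656364  -3.65227493  50.        ] [-0.05136199 22.28376624  0.        ]
```

View pics/w1.png

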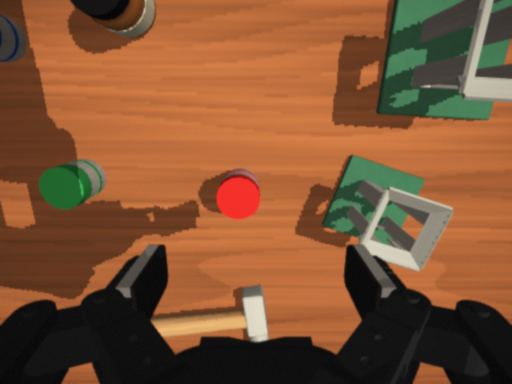

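The wrist view shows the red lid at (238,197), at world (612,-4). That agrees with the top and side views within 2 mm, and nothing is near it. I'll descend and grip.

>>> arm_command --pt "19 -18 -20 0 0 0" --pt "19 -18 -70 0 0 0" --pt "19 -18 -115 0 0 0" --pt "19 -18 -155 0 0 0" --pt "19 -18 -175 0 0 0" --pt "19 -18 -184 0 0 0" --pt "19 -18 -184 0 0 0" --pt "19 -18 -184 0 0 0"

```text
clock: 2.9
tcp_pos: [613.4, -3.3, 26.6]
orientation: [-1.573, -0.003, 0.002]
wrist_force: [0.2, 0.2, 0.0]
opening: 85.3
```

>>> arm_command --pt "0 0 0 0 0 0" --pt "0 0 0 0 0 0" --pt "0 0 0 0 0 0" --pt "0 0 0 0 0 0" --pt "0 0 0 0 0 0" --pt "0 0 0 0 0 0" --fingers 0 --squeeze 40

```text
clock: 3.65
tcp_pos: [614.1, -3.5, 27.5]
orientation: [-1.573, -0.004, 0.002]
wrist_force: [-1.4, 0.6, 5.4]
opening: 42.8
```

>>> arm_command --pt "0 0 30 0 0 0" --pt "0 0 80 0 0 0" --pt "0 0 130 0 0 0" --pt "-20 20 160 0 0 0" --pt "-45 60 163 0 0 0" --pt "-70 100 163 0 0 0" --pt "-95 140 163 0 0 0" --pt "-110 160 163 0 0 0" --pt "-110 160 163 0 0 0"

```text
clock: 4.78
tcp_pos: [502.6, 157.8, 190.0]
orientation: [-1.573, -0.003, 0.005]
wrist_force: [0.7, -1.0, -0.6]
opening: 43.0
```

```bash
python3 - <<'E'
from h import *
s,c=wrist();cv2.imwrite("pics/w2.png",c["image"]);print(s["tcp_pos"],s["opening"],s["wrist_force"])
W=world(c);m=((W[...,2]>106)&(W[...,2]<125)&(np.hypot(W[...,0]-475,W[...,1]-210)<80)).astype(np.uint8)
q=max(cv2.findContours(m,cv2.RETR_EXTERNAL,2)[0],key=cv2.contourArea)
g=np.array([ray(c,x[0],115)[:2] for x in q.astype(float)],np.float32);print(cv2.minAreaRect(g),g.min(0),g.max(0))
c=imaging.camera("top");W=world(c);cv2.imwrite("pics/t2.png",c["image"])
E
```

```text
[502.58528601 157.80345445 190.00027285] 42.95805109498963 [ 0.67628025 -1.0387282  -0.6101023 ]
((473.75872802734375, 207.91407775878906), (89.59976959228516, 89.51959228515625), 86.8909912109375) [427.0157  162.08032] [520.06665 254.79962]
```

View pics/w2.png

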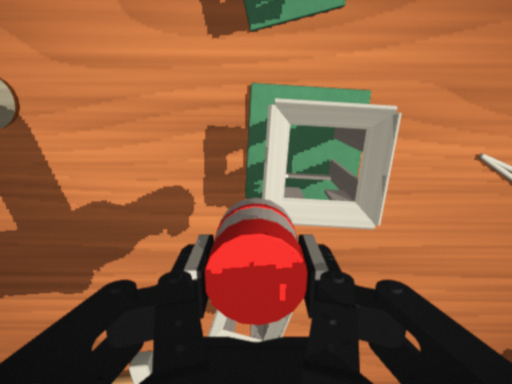

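The tin hangs straight in the jaws, with its lid at (257,278). The big rim spans (265,98)-(400,228), and the wrist and top views agree on its centre at (474,209). I'll go over it and lower the foot into the funnel.

>>> arm_command --pt "-15 25 0 0 0 0" --pt "-27 48 0 0 0 0" --pt "-27 51 0 0 0 0" --pt "-27 51 -20 0 0 0" --pt "-27 51 -40 0 0 0" --pt "-27 51 -55 0 0 0" --pt "-27 51 -60 0 0 0" --pt "-27 51 -60 0 0 0" --pt "-27 51 -60 0 0 0"

```text
clock: 6.0
tcp_pos: [477.8, 207.3, 131.1]
orientation: [-1.573, -0.006, 0.003]
wrist_force: [-0.4, 0.7, -0.6]
opening: 42.9
```

>>> arm_command --pt "-3 2 -1 0 0 0" --pt "-3 2 -1 0 0 0" --pt "-3 2 -1 0 0 0"

```text
clock: 6.38
tcp_pos: [474.9, 209.4, 130.3]
orientation: [-1.573, -0.006, 0.003]
wrist_force: [-0.5, 0.8, -1.6]
opening: 42.9
```

>>> arm_command --pt "0 0 0 0 0 0" --pt "0 0 0 0 0 0" --pt "0 0 0 0 0 0" --pt "0 0 0 0 0 0" --pt "0 0 0 0 0 0" --pt "0 0 0 0 0 0" --fingers 0.8

```text
clock: 7.12
tcp_pos: [474.9, 209.4, 130.3]
orientation: [-1.573, -0.006, 0.003]
wrist_force: [-0.3, -0.1, 0.4]
opening: 68.4
```

>>> arm_command --pt "0 0 20 0 0 0" --pt "0 0 50 0 0 0" --pt "0 0 75 0 0 0" --pt "-15 -15 85 0 0 0" --pt "-30 -30 90 0 0 0" --pt "-30 -30 90 0 0 0" --fingers 1

```text
clock: 7.88
tcp_pos: [444.6, 179.0, 220.7]
orientation: [-1.573, -0.007, 0.002]
wrist_force: [-0.6, -0.4, 0.3]
opening: 85.4
```

```bash
python3 - <<'E'
from h import *
a=[]
c=imaging.camera("top");a.append(cv2.resize(c["image"][190:270,110:240],(520,320)))
W=world(c);p=W[190:270,110:240].reshape(-1,3);q=p[(abs(p[:,0]-474)<26)&(abs(p[:,1]-209)<26)];print(np.percentile(q[:,2],[5,25,50,75,95]))
w=W[:,:,2];q=p[(abs(p[:,2]-60)<6)&(abs(p[:,0]-474)<26)&(abs(p[:,1]-209)<26)]
if len(q):print("lid",len(q),q.mean(0),q.min(0),q.max(0))
c=imaging.camera("side");a.append(cv2.resize(c["image"][100:200,130:260],(520,400)))
cv2.imwrite("pics/c3.png",np.vstack(a)[:600*2])
E
```

```text
[ 11.37477101 547.9040363  556.81922686 564.04796859 570.03456463]
lid 3 [483.35829956 191.49598806  60.52504741] [481.03177096 190.95228661  55.84423187] [485.9303602  192.37698371  63.70548991]
```

```bash
python3 -c "
import cv2;i=cv2.imread('pics/c3.png');cv2.imwrite('pics/c3s.png',cv2.resize(i,(433,600)))"
```

```text
(no output)
```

View pics/c3s.png

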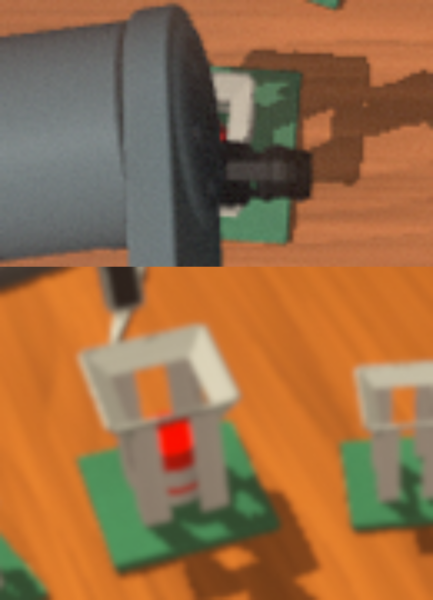

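The side view shows the red tin upright behind the window, with its lid just above the window's top and its stripe level low down. Next is the green tin.

>>> arm_command --pt "16 -40 0 0 0 0" --pt "34 -85 0 0 0 0" --pt "52 -130 0 0 0 0" --pt "70 -175 0 0 0 0" --pt "88 -220 0 0 0 0" --pt "106 -265 0 0 0 0" --pt "124 -305 0 0 0 0" --pt "138 -340 -5 0 0 0" --pt "140 -355 -10 0 0 0" --pt "140 -355 -10 0 0 0"

```text
clock: 9.22
tcp_pos: [584.8, -175.5, 208.9]
orientation: [-1.571, -0.005, 0.001]
wrist_force: [-0.6, 0.6, -0.2]
opening: 85.6
```

```bash
python3 - <<'E'
from h import *
s,c=wrist();print(s["tcp_pos"])
uv,r,p=blob(c,50,(602,-182));print(uv,r,p,ray(c,(uv[0]+r,uv[1]),50)-p)
c=imaging.camera("top");W=world(c)
m=(np.abs(W[...,0]-474)<26)&(np.abs(W[...,1]-209)<26)&(np.abs(W[...,2]-60)<6)
p=W[m];print("red lid",len(p),p.mean(0),p.min(0),p.max(0))
E
```

```text
[ 584.79965885 -175.46343198  208.91808334]
(249.22451782226562, 193.80776977539062) 21.850492477416992 [ 601.81198453 -182.10693304   50.        ] [-0.03803594 22.24494458  0.        ]
red lid 320 [476.94399223 211.83227547  60.24001363] [454.69004547 190.14374622  54.42947629] [498.64900393 234.18160511  65.22996331]
```

The red lid reads z = 60 as it should, centred in the bore. The green tin is at (602,-182), and both views agree.

>>> arm_command --pt "16 -7 -20 0 0 0" --pt "16 -7 -70 0 0 0" --pt "16 -7 -115 0 0 0" --pt "16 -7 -155 0 0 0" --pt "16 -7 -175 0 0 0" --pt "16 -7 -184 0 0 0" --pt "16 -7 -184 0 0 0" --pt "16 -7 -184 0 0 0"

```text
clock: 10.32
tcp_pos: [602.2, -181.7, 27.7]
orientation: [-1.573, -0.008, 0.003]
wrist_force: [-1.3, -0.6, -0.1]
opening: 85.3
```

>>> arm_command --pt "0 0 0 0 0 0" --pt "0 0 0 0 0 0" --pt "0 0 0 0 0 0" --pt "0 0 0 0 0 0" --pt "0 0 0 0 0 0" --pt "0 0 0 0 0 0" --fingers 0 --squeeze 40

```text
clock: 11.08
tcp_pos: [602.8, -182.1, 28.6]
orientation: [-1.574, -0.01, 0.003]
wrist_force: [-1.0, -0.1, 5.3]
opening: 43.0
```

>>> arm_command --pt "0 0 30 0 0 0" --pt "0 0 80 0 0 0" --pt "0 0 130 0 0 0" --pt "-10 30 160 0 0 0" --pt "-25 75 163 0 0 0" --pt "-40 120 163 0 0 0" --pt "-55 165 163 0 0 0" --pt "-70 210 163 0 0 0" --pt "-85 250 163 0 0 0" --pt "-90 270 163 0 0 0"

```text
clock: 12.32
tcp_pos: [511.2, 89.9, 191.0]
orientation: [-1.573, -0.008, 0.005]
wrist_force: [0.9, -0.6, -1.4]
opening: 42.8
```

>>> arm_command --pt "-13 40 0 0 0 0" --pt "-25 80 0 0 0 0" --pt "-35 110 0 0 0 0" --pt "-35 110 0 0 0 0" --pt "-35 110 0 0 0 0"

```text
clock: 12.95
tcp_pos: [476.0, 199.6, 190.7]
orientation: [-1.574, -0.008, 0.005]
wrist_force: [-0.4, 0.1, -1.0]
opening: 42.9
```

>>> arm_command --pt "-1 10 0 0 0 0" --pt "-1 10 -15 0 0 0" --pt "-1 10 -35 0 0 0" --pt "-1 10 -52 0 0 0" --pt "-1 10 -60 0 0 0" --pt "-1 10 -60 0 0 0" --pt "-1 10 -60 0 0 0"

```text
clock: 13.82
tcp_pos: [475.5, 209.7, 131.3]
orientation: [-1.574, -0.009, 0.005]
wrist_force: [-0.3, -1.1, -0.7]
opening: 43.4
```

```bash
python3 - <<'E'
from h import *
c=imaging.camera("side");cv2.imwrite("pics/c4.png",cv2.resize(c["image"][80:200,120:270],(750,600),interpolation=2))
E
```

```text
(no output)
```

View pics/c4.png

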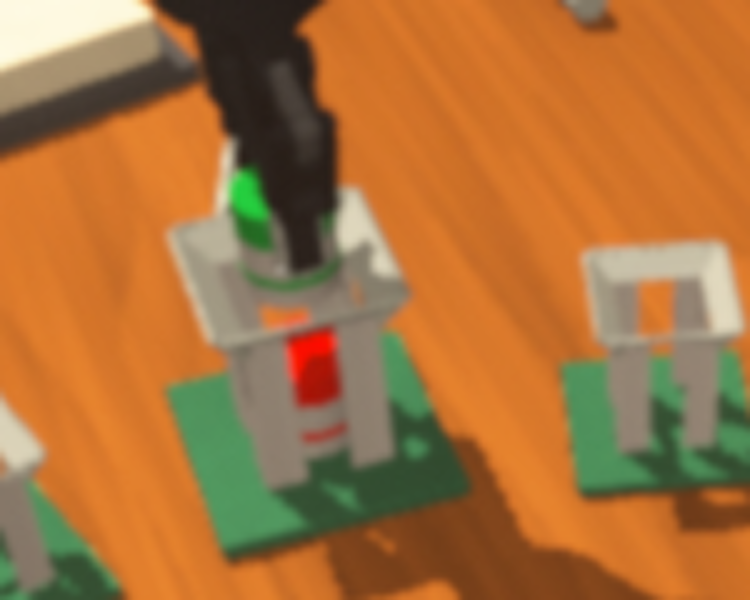

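The green tin's foot is inside the funnel and centred, around (290,285), above the upright red tin at (315,365). I'll release it.

>>> arm_command --pt "0 0 0 0 0 0" --pt "0 0 0 0 0 0" --pt "0 0 0 0 0 0" --pt "0 0 0 0 0 0" --pt "0 0 0 0 0 0" --pt "0 0 0 0 0 0" --fingers 0.8

```text
clock: 14.62
tcp_pos: [475.6, 209.7, 131.4]
orientation: [-1.574, -0.009, 0.005]
wrist_force: [0.6, 0.1, 0.2]
opening: 68.4
```

>>> arm_command --pt "0 0 20 0 0 0" --pt "0 0 50 0 0 0" --pt "0 0 75 0 0 0" --pt "10 -40 85 0 0 0" --pt "20 -85 85 0 0 0" --pt "30 -130 85 0 0 0" --pt "40 -170 85 0 0 0" --pt "50 -200 85 0 0 0" --pt "50 -200 85 0 0 0" --fingers 1

```text
clock: 15.75
tcp_pos: [526.1, 7.8, 216.4]
orientation: [-1.574, -0.009, 0.002]
wrist_force: [-0.4, 0.3, -0.4]
opening: 85.3
```

```bash
python3 - <<'E'
from h import *
c=imaging.camera("top");W=world(c);cv2.imwrite("pics/t5.png",c["image"])
for z in(60,110):
    m=(np.abs(W[...,0]-475)<24)&(np.abs(W[...,1]-210)<24)&(np.abs(W[...,2]-z)<6)
    p=W[m]
    if len(p)>50:
        A=np.c_[p[:,:2]-p[:,:2].mean(0),np.ones(len(p))];k=np.linalg.lstsq(A,p[:,2],rcond=None)[0]
        print(z,len(p),"mid",(p.min(0)+p.max(0))/2,"plane",k)
for n,(x,y),z in(("blue",(458,-242),50),("jar",(431,-110),75)):
    print(n,blob(c,z,(x,y))[2])
t0=np.load("top.npz")["image"];print("hammer diff",cv2.absdiff(t0,c["image"])[80:125,245:350].mean())
s=imaging.camera("side")["image"]
cv2.imwrite("pics/c5.png",np.hstack([cv2.resize(s[80:200,120:270],(400,320)),cv2.resize(c["image"][190:270,115:215],(400,320))]))
E
```

```text
110 353 mid [477.26290399 211.49014648 109.97684923] plane [-1.53811794e-03  2.34709376e-02  1.10208814e+02]
blue [ 458.8687375 -242.2772078   50.       ]
jar [ 430.984437   -110.16942656   75.        ]
hammer diff 10.139964726631394
```

View pics/c5.png

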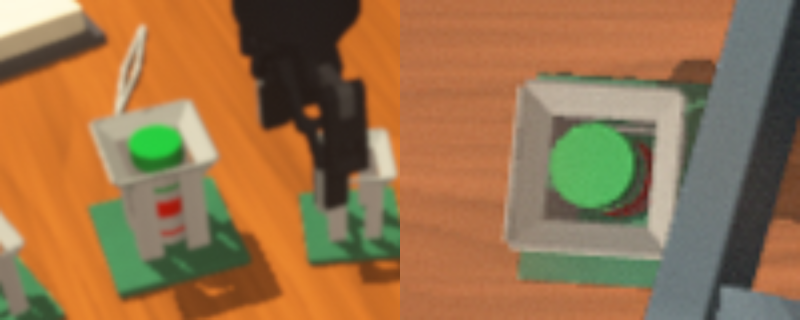

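The green lid is at (155,145) in the mouth, above the red band at (170,207). Its top reads z = 110, tilted 0.02 rad, so it stands fully on the red tin. I'll hand in.

```bash
python3 -c "
from bench import bot
print(bot.sign_off())"
```

```text
the job is handed in; nothing more can be done
None
```

The magazine is loaded and the job is handed in: the red-lidded tin is on the floor and the green-lidded tin stands on top of it, both lids up. I started each tin in the funnel mouth and let it drop; the robot's clock stood at about 16 s of the 58 s allowed.

**Red tin:** after its drop, the lid top read 60 mm, as it should. Its centre was about 3 mm from the measured bore axis, and the side view showed it upright.

**Green tin:** the lid top read 110 mm, as it should, with about 0.02 rad of tilt. Its centre was also about 3 mm from the axis.

**Bystanders:** the blue tin and the flux jar measured within about 1 mm of where they started. I did not re-measure the hammer. Its patch of the top image had changed somewhat (mean difference 10 grey levels). I put that down to the arm and its shadow, since the arm never worked near the hammer.

**Arm at the end:** the gripper was open and clear of everything, with about zero force at the wrist. The camera views agreed with each other to within 2–5 mm throughout.

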